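Fit the bending pin in the smith's bending block

TASK

Take the red bending pin out of the wooden rack and fit it upright in the blind hole in the top of the round steel bending block, feeling for the sharp-edged hole with the pin's foot because the block is never clamped quite central on its blue base. Once the pin has dropped in, press it straight down, gently, until the stiff knock-out plug under it is fully down and the pin is home, then let go of it. Do not press hard on the block, and leave the other pins in the rack and the brick and hammer where they are.

Things in the scene. Friction and masses are not known exactly. Their poses are not given: they have to be found in the camera images.
- pin: the red-painted bending pin: an upright round pin 16 mm in diameter and 100 mm long, about 150 g, with a 1 mm chamfer round its foot. Origin at the centre of its foot, z up along the pin. It starts upright in one of the rack's three holes (which one varies), its foot 10 mm and its top 110 mm above the work surface
- base: blue square steel base plate, 150 x 150 x 15 mm, fixed. Origin at the centre of its underside, z up, x and y along its sides. On it is clamped, a little off centre, the bright metal round bending block, 90 mm in diameter and 45 mm high, with four dark screw heads (3 mm high) on a circle of 34 mm radius round the single hole in the middle of its flat top. Base and block stay put in the work
- block_top (a point): point on the base's centre line at the height of the block's flat top, 60 mm above the work surface. NOT the hole's centre: that lies at this height but 3.6 to 5.5 mm away to one side, in any direction, different each time. The hole is round, 17.5 mm in diameter, plain drilled with a sharp edge, blind; the brass plug's flat top is 20 mm down in it
- plug (a joint): how far the brass knock-out plug in the hole is pushed down, m: 0 at the start (its top 20 mm below the block's top), 0.010 fully down (30 mm below, on a hard stop). It slides stiffly, takes about 8 N to move and stays where it is pushed. With it down the pin is home: 30 mm of it in the block, its top 130 mm above the work surface
- rack: brown wooden pin rack, 60 x 210 x 35 mm, fixed. Origin at the centre of its underside, z up, long side along its y. Three blind holes of 18 mm diameter and 25 mm depth at its y = -70, 0 and +70 mm, each with a pin standing in it
- brass_pin: brass pin, 16 mm in diameter, 85 mm long, upright in the rack; origin at its foot. Leave it there
- black_pin: black pin, 16 mm in diameter, 85 mm long, upright in the rack; origin at its foot. Leave it there
- brick: loose half firebrick, off-white, 75 x 115 x 64 mm high, beyond the bending block; origin at the centre of its underside. Leave it
- hammer: hammer, about 260 mm long, lying on the work surface beyond the rack; leave it. Origin at the underside of its middle, its handle along its x
Mind the look-alikes: they are no part of the job. What is shaped like the rack but pink or turquoise is not meant.

How it is judged:
On the way, in this order (a step that is already met when the one before it is completed fails the run):
1. the red pin is lifted clear of the rack in the gripper (z of pin in the frame of rack above 0.04 m and contact force between pin and the fingers above 1 N), for 0.1 s.
2. the red pin, still held, has its foot in the hole (more than 8 mm below the block's top face) (z of pin in the frame of block_top below -0.008 m and horizontal distance between pin and block_top below 0.01 m and angle between pin's own z axis and vertical below 0.15 rad and contact force between pin and the fingers above 1 N), for 0.1 s.
3. the gripper presses the pin home, the plug fully down (value of joint plug above 0.0085 m and contact force between pin and the fingers above 1 N), for 0.05 s.
At the end, for the whole second after the job is handed in: The plug is pushed down at least 8.5 mm of its 10 mm, the red pin's foot is at least 28 mm below the block's top face in the hole, the pin is upright within 0.1 rad, at rest and released (value of joint plug above 0.0085 m and z of pin in the frame of block_top below -0.028 m and horizontal distance between pin and block_top below 0.01 m and angle between pin's own z axis and vertical below 0.1 rad and linear speed of pin below 0.02 m/s and contact force between pin and the fingers below 0.1 N); the robot touches nothing.
It fails at once if the pin is pressed on the bending block with more than 40 N (contact force between pin and base above 40 N).
It fails at once if the gripper or arm bears on the bending block or its base with more than 25 N (contact force between the arm and base above 25 N).
It fails at once if another pin is moved by more than 15 mm (distance of any of brass_pin, black_pin from where it was at the start of the episode above 0.015 m).
It fails at once if the brick or the hammer is moved by more than 20 mm (distance of any of brick, hammer from where it was at the start of the episode above 0.02 m).
It also fails if it takes over 72 s, if anything falls off the work surface, if the arm or the gripper's body presses on something with over 40 N, if the wrist force passes 120 N, or if a joint passes its speed limit or range.

ROBOT

A 7-joint arm with a two-finger parallel gripper is mounted at the origin on the work surface. World frame = base frame: x ahead of the robot, y to its left, z up, the work surface at z = 0. Lengths are in m, angles in rad, forces in N, time in s.
With the tool pointing down it reaches from about 0.4 to 0.875 m from the base axis. Payload 19.3 kg.
Tool frame: the origin (TCP) lies midway between the tips of the shut fingers; the grasp point (between the pads) lies 19 mm behind it (bot.pinch_z is the distance from the TCP to the grasp point, in m); z points along the fingers, y is the direction in which the jaws open and shut (so a half turn about z gives the same grasp; the last joint's range is limited). The gripper opens to 85 mm and grips with 20 to 120 N. Pads are 22 mm wide; open, the fingers measure 114 mm over their backs; the gripper's body (76 mm by 85 mm) begins 54 mm behind the grasp point. The pads swing forward as they close: fully open they stand 13 mm farther back than shut.
Start: joints at [1.047, 0.521, -0.036, 1.599, 0.021, 1.021, -0.113], TCP at [0.274, -0.562, 0.231] pointing down, gripper open.
Joint ranges: [-2.91, 2.91], [-0.3, 2.13], [-1.5, 1.42], [0.17, 2.43], [-1.26, 4.41], [0.16, 1.93], [-2.52, 2.52]. Speed limits (rad/s): [1.89, 1.89, 2.39, 2.39, 3.01, 3.01, 3.01].

INTERFACE

Orientations are given as [roll, pitch, yaw] about the fixed x, y, z axes, in that order (R = Rz(yaw) Ry(pitch) Rx(roll)).
In Python, from workcell import bot gives the robot as it stands. The module is installed in compiled form; this text tells all that it offers.
- The arm moves only by the tool move_arm, never from a script. Its argument "moves" is text: rows parted by semicolons, each of 4 numbers parted by spaces: the shift along the tool's x, y, z in mm, then the turn about the tool's z in rad. In form: dx dy dz yaw; .... A call has exactly 10 rows; each row is the pose to reach, as a shift and turn from the pose commanded when the call began, along the tool's axes at that moment; what a row does not reach only later rows make up. A row lasts 1/12 s, in which the tool goes at most 41.7 mm and 7.16 degrees, less where a joint would pass 70% of its speed; a pose out of reach is approached as far as the arm can. A call with a gripper value outside its range is refused whole. "grip" is the opening, from 0 (shut) to 1 (fully open), set as the call begins (left out, the last holds). The fingers move at their own pace and stop on an object; "grip_force" is the grip in N (left out, the last holds). Time passes only in rows, so rows that repeat a pose let the fingers close, or fill a call up. It gives the time, the measured TCP pose, the force and the opening at its end, in the units of the state.
- bot.observe(): the state, without advancing time (a new reading comes with each control period).
- bot.grab_frame(name): name is "scene" or "top" or "wrist"; returns a dict with "frame" (420x560x3 uint8, red, green, blue), "z_map" (420x560 float32, m along the optical axis (not along the pixel's ray), 0 where there is no reading), "K" (3x3 intrinsics, pixels), "eye" and "attitude" of the camera in the world. Camera axes: x right, y up, looking along -z (the intrinsics and any distortion apply to the point x, -y, -z); pixel columns grow to the right and rows downward; lengths in m; the calibration is good to about 2 mm. A picture is of the moment at which its call begins.
- bot.job_done(): hands the job in, once; it reports no verdict.
Trained networks look in a picture, given as the dict that the camera call returned (one of the last four; its "shot" number tells which), for a name from the list of things; names that differ only in an ending like _2 or _b are one class to them, and where a whole thing is asked for, a point or a joint stands for the part that bears it (a point fixed in the world has none). Each returns a list of dicts, best first, with "conf" (0 to 1); they miss things now and then, are a little off and sometimes report something else, mostly with a low value. They report only what shows in the picture. A call takes as long as a camera call. They do not tell look-alikes from the thing itself.
- bot.search_frame(picture, label): "at" ([column, row] in pixels, amid what is visible of it).
- bot.pinpoint(picture, label): "at" ([column, row] in pixels: a listed point, or the origin of a listed thing).
The state is a dict: "clock": time; "qpos": joint angles; "qd": joint speeds; "joint_efforts": joint torques, N m; "position": TCP position; "tool_rot": TCP orientation; "force": force on the tool from outside, world axes, zero at the start; "moment": the same for the moment, N m; "grip_width": finger opening in m.
Only numpy, scipy, OpenCV 4.12 (cv2) and the standard library are available. Lean on these libraries where they do the work, as an engineer would, in place of code of your own. Each camera call takes 0.05 s, during which the arm holds its last target. There are 200 camera calls.

## Working session

There is one attempt and no reset: what is moved stays moved. The work goes in short steps, Python scripts to look and compute and a tool call to move; the robot and the scene stay as the last step left them, time stands still between calls to the robot, and variables do not carry over. Pictures are saved under pics/ and viewed, about 8 in all and at most 12, crops included, and the job is handed in when it is done.

Besides the shell and the picture viewer there is one more tool, called after "Emit:" as name(argument=value, ...) on one line, values as JSON. move_arm: Moves the arm, as the interface text tells. Its arguments: {"type":"object","properties":{"moves":{"type":"string"},"grip":{"type":"number"},"grip_force":{"type":"number"}},"required":["moves"]}

```bash
mkdir -p pics
cat > h.py <<'E'
import numpy as np, cv2
from workcell import bot
def R(d):
    a=np.array(d['attitude'],float)
    if a.shape==(3,3): return a
    if a.size==4: raise SystemExit('quat')
    r,p,y=a; c,s=np.cos,np.sin
    Rx=np.array([[1,0,0],[0,c(r),-s(r)],[0,s(r),c(r)]]);Ry=np.array([[c(p),0,s(p)],[0,1,0],[-s(p),0,c(p)]]);Rz=np.array([[c(y),-s(y),0],[s(y),c(y),0],[0,0,1]])
    return Rz@Ry@Rx
def ray(d,u,v):
    K=d['K'];return R(d)@np.array([(u-K[0][2])/K[0][0],-(v-K[1][2])/K[1][1],-1])
def at_z(d,u,v,z):
    r=ray(d,u,v);e=np.array(d['eye']);return e+r*(z-e[2])/r[2]
def cloud(d):
    K=np.array(d['K']);Z=d['z_map'];v,u=np.mgrid[:Z.shape[0],:Z.shape[1]]
    p=np.stack([(u-K[0,2])/K[0,0]*Z,-(v-K[1,2])/K[1,1]*Z,-Z],-1)
    return p@R(d).T+np.array(d['eye'])
def save(d,n): cv2.imwrite('pics/'+n,d['frame'][:,:,::-1])
E
python3 - <<'E'
from h import *
np.set_printoptions(precision=4,suppress=True)
s=bot.observe();print(s['clock'],s['position'],s['tool_rot'],s['force'],s['grip_width'],bot.pinch_z)
ims=[]
for n in('top','scene'):
    d=bot.grab_frame(n);print(n,d['eye'],d['attitude'],d['K'][0]);ims.append(d['frame'])
    C=cloud(d)
    for l in('pin','base','block_top','rack','brass_pin','black_pin','brick'):
        for f in('search_frame','pinpoint'):
            try:
                for x in getattr(bot,f)(d,l)[:2]:
                    u,v=x['at'];print(l,f,round(x['conf'],2),np.round([u,v]),C[int(v),int(u)],at_z(d,u,v,.06 if l=='block_top' else .01 if 'pin' in l else 0)[:2] if f=='pinpoint' else '')
            except Exception as e: print(l,f,e)
    save(d,n+'0.png')
E
```

```text
0.0 [ 0.2738 -0.5615  0.2307] [-3.1405  0.0001  0.4538] [ 0.4096 -0.0516 -0.6921] 0.0855292261176204 0.0187
top [0.3852 0.0822 1.1753] [ 0.1712  0.002  -1.575 ] [532.9562   0.     276.3796]
pin pinpoint 0.41 [259. 235.] [0.5277 0.119  0.1013] [0.5383 0.1215]
base search_frame 0.94 [383. 257.] [ 0.4853 -0.1432  0.0396] 
base pinpoint 0.94 [383. 257.] [ 0.4875 -0.1435  0.0388] [ 0.4892 -0.1511]
block_top search_frame 0.67 [380. 260.] [ 0.4772 -0.1325  0.061 ] 
block_top pinpoint 0.86 [388. 256.] [ 0.4874 -0.1517  0.0401] [ 0.4854 -0.1491]
block_top pinpoint 0.41 [261. 235.] [0.5323 0.1165 0.0506] [0.5302 0.1162]
rack search_frame 0.94 [142. 154.] [0.719  0.3812 0.0334] 
rack search_frame 0.64 [209. 319.] [0.3587 0.2286 0.0151] 
rack pinpoint 0.9 [228. 234.] [0.5339 0.1861 0.0571] [0.5415 0.191 ]
rack pinpoint 0.65 [141. 154.] [0.7238 0.3919 0.0094] [0.7258 0.3926]
brass_pin search_frame 0.65 [224. 232.] [0.5333 0.191  0.093 ] 
brass_pin pinpoint 0.6 [228. 233.] [0.537  0.1868 0.0495] [0.5417 0.1901]
brass_pin pinpoint 0.25 [260. 235.] [0.5293 0.1179 0.0739] [0.5372 0.1188]
black_pin se
[... 923 characters left out ...]
0.0586] [ 0.4798 -0.143 ]
rack search_frame 0.74 [391. 337.] [0.7395 0.3927 0.0337] 
rack search_frame 0.71 [328. 242.] [0.5594 0.2193 0.0348] 
rack pinpoint 0.89 [386. 344.] [0.7555 0.3904 0.0335] [0.7295 0.389 ]
rack pinpoint 0.74 [321. 244.] [0.5681 0.2075 0.0288] [0.5356 0.1967]
brass_pin search_frame 0.64 [323. 217.] [0.5446 0.1971 0.0798] 
brass_pin pinpoint 0.51 [321. 240.] [0.5588 0.2013 0.0332] [0.5324 0.1941]
black_pin search_frame 0.71 [356. 233.] [0.5426 0.2692 0.0616] 
black_pin pinpoint 0.61 [350. 251.] [0.568  0.2679 0.0326] [0.5407 0.2632]
brick search_frame 0.75 [138. 259.] [ 0.8035 -0.072   0.0629] 
brick pinpoint 0.86 [140. 273.] [ 0.8193 -0.0534  0.0507] [ 0.7844 -0.0973]
```

View pics/top0.png

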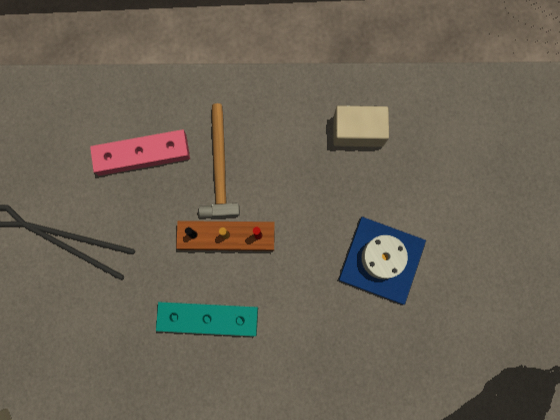

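Run:
```python
from h import *
np.set_printoptions(precision=4,suppress=True)
d=bot.grab_frame('top');C=cloud(d);f=d['frame'].astype(int);r,g,b=f[...,0],f[...,1],f[...,2]
near=lambda x,y,R_:np.hypot(C[...,0]-x,C[...,1]-y)<R_
def fit(p):
    A=np.c_[2*p,np.ones(len(p))];s=np.linalg.lstsq(A,(p**2).sum(1),rcond=None)[0];return s[:2],np.sqrt(s[2]+s[:2]@s[:2])
for (x,y) in((.533,.118),(.533,.19),(.533,.262)):
    m=near(x,y,.03)&(C[...,2]>.08);P=C[m];zt=np.percentile(P[:,2],90);Q=P[P[:,2]>zt-.006];print('pin',len(Q),zt,(Q[:,:2].min(0)+Q[:,:2].max(0))/2,Q[:,:2].mean(0),np.median(f[m],0))
m=near(.485,-.148,.12)&(b>r+40)&(b>g+15);print('blue',m.sum())
cs,_=cv2.findContours(m.astype(np.uint8),0,2);c=max(cs,key=cv2.contourArea)
box=cv2.boxPoints(cv2.minAreaRect(c));
W=np.array([at_z(d,u,v,.015)[:2] for u,v in box]);print(W,W.mean(0),np.linalg.norm(np.diff(W,axis=0),axis=1))
m=near(.485,-.148,.07)&(C[...,2]>.053)&(C[...,2]<.068)
cs,_=cv2.findContours(m.astype(np.uint8),0,2);c=max(cs,key=cv2.contourArea)
W=np.array([at_z(d,u,v,.06)[:2] for u,v in c[:,0]]);print('block',fit(W),np.median(C[m][:,2]))
crop=cv2.resize(d['frame'][205:315,325:445],None,fx=6,fy=5.4,interpolation=cv2.INTER_CUBIC);cv2.imwrite('pics/crop0.png',crop[:,:,::-1])
```

```text
pin 48 0.11212658069172325 [0.5339 0.1238] [0.5334 0.1241] [159.  21.  14.]
pin 46 0.096961433764397 [0.5341 0.194 ] [0.534 0.194] [174. 123.  41.]
pin 43 0.09760972096213005 [0.5354 0.2638] [0.5354 0.2641] [18. 18. 16.]
blue 2819
[[ 0.4384 -0.049 ]
 [ 0.5773 -0.104 ]
 [ 0.5228 -0.2462]
 [ 0.3861 -0.1889]] [ 0.4811 -0.147 ] [0.1494 0.1523 0.1482]
block (array([ 0.4844, -0.1446]), np.float64(0.04419812703506461)) 0.059819361420384576
```

View pics/crop0.png

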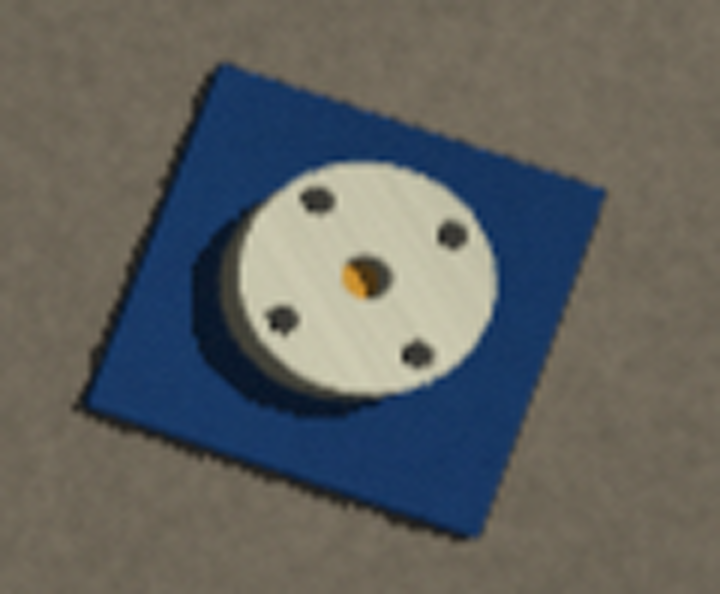

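The top view shows the red pin at (257,232), the brass pin at (223,232), the black pin at (190,232) and the block's hole at about (386,257). I'll swing over the block first so the wrist camera can look from close up.

Emit:
move_arm(moves="25 -19 0 0.1; 55 -41 0 0.22; 85 -63 0 0.34; 120 -90 0 0.46; 155 -116 0 0.58; 190 -142 0 0.7; 225 -168 0 0.82; 260 -195 0 0.94; 290 -217 0 1.05; 300 -225 0 1.117", grip=0.6)

```text
clock: 2.38
position: [0.4428, -0.2323, 0.2315]
tool_rot: [-3.142, -0.001, -0.661]
force: [1.2, 0.3, -0.9]
grip_width: 0.0514
```

Run:
```python
from h import *
s=bot.observe();print(s['clock'],s['position'],s['tool_rot'],s['force'],s['grip_width'])
d=bot.grab_frame('wrist');print(d['eye'],d['attitude'],d['K']);save(d,'w1.png')
```

```text
2.3833 [ 0.44281404 -0.23226774  0.23151396] [-3.14156968e+00 -5.06740812e-04 -6.60644635e-01] [ 1.18205757  0.31235037 -0.8666985 ] 0.05142476766311275
[ 0.49936892 -0.27686278  0.37413212] [-2.85158315e-01 -6.87326015e-04 -2.23187574e+00] [[318.21666322   0.         279.4109821 ]
 [  0.         318.21666322 208.73047704]
 [  0.           0.           1.        ]]
```

View pics/w1.png

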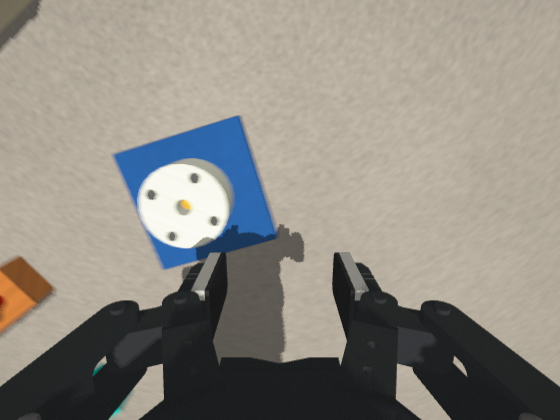

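The wrist view shows the block's hole at (184,207), with its four screws evenly placed round it. A positive turn lowers the yaw, so I'll turn back by about 2.23 rad on the way to the rack.

```bash
cat >> h.py <<'E'
def block(d,x=.484,y=-.146):
    """hole centre (from the screws and rim) and the base's centre, world xy"""
    C=cloud(d);f=d['frame'].astype(int);g=f.mean(2)
    m=(np.hypot(C[...,0]-x,C[...,1]-y)<.06)&(abs(C[...,2]-.06)<.006)&(g>120)
    cs,_=cv2.findContours(m.astype(np.uint8),0,2);c=cv2.convexHull(max(cs,key=cv2.contourArea))
    full=np.zeros(m.shape,np.uint8);cv2.fillConvexPoly(full,c,1)
    e=cv2.erode(full,np.ones((5,5)));dark=(e>0)&~m
    out={}
    n,l,st,ce=cv2.connectedComponentsWithStats(dark.astype(np.uint8))
    pts=[(st[i,4],at_z(d,*ce[i],.06)[:2]) for i in range(1,n) if st[i,4]>8]
    W=np.array([at_z(d,*p,.06)[:2] for p in cv2.findContours(full,0,1)[0][0][:,0]])
    A=np.c_[2*W,np.ones(len(W))];s=np.linalg.lstsq(A,(W**2).sum(1),rcond=None)[0]
    return s[:2],np.sqrt(s[2]+s[:2]@s[:2]),pts
E
python3 - <<'E'
from h import *
np.set_printoptions(precision=4,suppress=True)
d=bot.grab_frame('wrist');c,r,p=block(d);print(c,r);[print(a,q,np.linalg.norm(q-c)) for a,q in p];print(bot.observe()['qpos'])
E
```

```text
[ 0.4873 -0.1461] 0.0449374714018716
76 [ 0.5032 -0.1745] 0.032485987050433804
76 [ 0.5167 -0.1284] 0.034311537192626716
176 [ 0.4874 -0.1468] 0.000657262405272607
67 [ 0.4566 -0.1605] 0.03389083863517772
65 [ 0.4706 -0.1144] 0.03589049855517002
[ 0.27    0.325   0.1083  1.9276 -0.0469  0.891  -1.8222]
```

Emit:
move_arm(moves="-10 -23 0 -0.1; -25 -57 0 -0.22; -42 -96 0 -0.34; -59 -135 0 -0.46; -76 -174 0 -0.58; -93 -213 0 -0.7; -110 -252 0 -0.82; -127 -291 0 -0.94; -140 -320 0 -1.06; -147 -337 0 -1.18", grip=0.6)

```text
clock: 3.32
position: [0.5313, 0.1281, 0.2315]
tool_rot: [-3.14, -0.001, 0.536]
force: [0.1, -0.5, -0.7]
grip_width: 0.0515
```

Emit:
move_arm(moves="0 0 0 -0.12; 0 0 0 -0.24; 0 0 0 -0.36; 0 0 0 -0.48; 0 0 0 -0.6; 0 0 0 -0.72; 0 0 0 -0.84; 0 0 0 -0.96; 0 0 0 -1.052; 0 0 0 -1.052")

```text
clock: 4.15
position: [0.5311, 0.1228, 0.2313]
tool_rot: [-3.141, -0.0, 1.582]
force: [-0.9, -1.1, 0.2]
grip_width: 0.0512
```

Run:
```python
from h import *
np.set_printoptions(precision=4,suppress=True)
s=bot.observe();print(s['clock'],s['position'],s['tool_rot'],s['force'],s['grip_width'],s['qpos'])
d=bot.grab_frame('wrist');save(d,'w2.png');C=cloud(d);f=d['frame'].astype(int)
m=(f[...,0]>90)&(f[...,0]>3*f[...,1])&(np.hypot(C[...,0]-.534,C[...,1]-.124)<.03)
P=C[m];Q=P[P[:,2]>.104];print(m.sum(),len(Q),P[:,2].max(),(Q.min(0)+Q.max(0))/2,Q.mean(0))
```

```text
4.15 [0.5311 0.1228 0.2313] [-3.1415 -0.0002  1.5823] [-0.8742 -1.0806  0.2368] 0.051210642785546726 [ 0.0381  0.4315 -0.5019  1.7934  0.2447  0.9787 -0.5512]
490 269 0.11176354294661084 [0.5362 0.1247 0.1079] [0.5359 0.1253 0.1097]
```

View pics/w2.png

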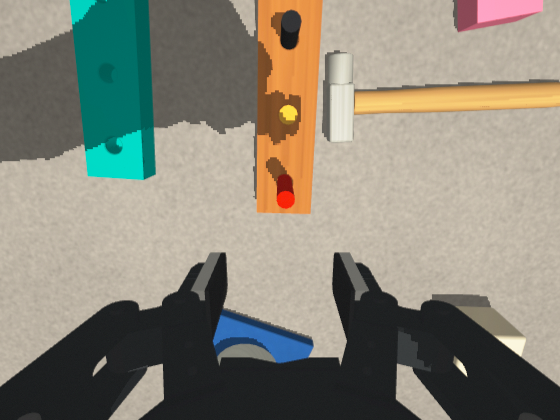

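The wrist view shows the red pin's top at (285,199), with the brass and black pins farther along. I'll lower over the pin and close on it.

Emit:
move_arm(moves="0.5 1 10 0; 1 2 30 0; 1.5 3 55 0; 1.7 4 80 0; 1.7 4 105 0; 1.7 4 128 0; 1.7 4 148 0; 1.7 4 160 0; 1.7 4 165 0; 1.7 4 165 0")

```text
clock: 5.03
position: [0.5345, 0.1249, 0.0654]
tool_rot: [-3.14, 0.0, 1.576]
force: [-0.6, 0.0, 0.2]
grip_width: 0.0515
```

Emit:
move_arm(moves="0 0 0 0; 0 0 0 0; 0 0 0 0; 0 0 0 0; 0 0 0 0; 0 0 0 0; 0 0 0 0; 0 0 0 0; 0 0 0 0; 0 0 0 0", grip=0, grip_force=60)

```text
clock: 5.87
position: [0.5357, 0.125, 0.0674]
tool_rot: [3.14, -0.0, 1.577]
force: [-0.3, -0.1, 6.7]
grip_width: 0.0143
```

Emit:
move_arm(moves="0 0 -3 0; 0 0 -8 0; 0 0 -15 0; 0 0 -25 0; 0 0 -38 0; 0 0 -52 0; 0 0 -66 0; 0 0 -78 0; 0 0 -85 0; 0 0 -85 0")

```text
clock: 6.7
position: [0.5356, 0.125, 0.1531]
tool_rot: [3.139, -0.0, 1.577]
force: [0.4, 0.1, -2.6]
grip_width: 0.0146
```

Run:
```python
from h import *
s=bot.observe();print(s['clock'],s['position'],s['tool_rot'],s['force'],s['grip_width'])
d=bot.grab_frame('wrist');save(d,'w3.png')
```

```text
6.7 [0.53562563 0.12503382 0.15306288] [ 3.13930329e+00 -4.14818650e-04  1.57696037e+00] [ 0.43847318  0.14414042 -2.55834484] 0.01461127279023403
```

View pics/w3.png

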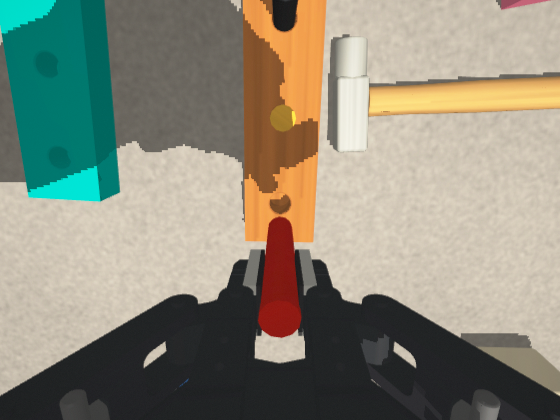

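The pin is held, its foot at about (280,222), and it is clear of the rack. Next I move it over the block.

Emit:
move_arm(moves="-15 -3 0 0; -45 -8 0 0; -80 -15 0 0; -115 -22 0 0; -150 -28 0 0; -185 -35 0 0; -220 -42 0 0; -250 -47 0 0; -265 -50 0 0; -270 -51 0 0")

```text
clock: 7.58
position: [0.4844, -0.1485, 0.1505]
tool_rot: [-3.14, 0.001, 1.573]
force: [-0.1, -0.4, -1.3]
grip_width: 0.0143
```

Emit:
move_arm(moves="0 0 2 0; 0 0 5 0; 0 0 10 0; 0 0 14 0; 0 0 18 0; 0 0 20 0; 0 0 20 0; 0 0 20 0; 0 0 20 0; 0 0 20 0")

```text
clock: 8.42
position: [0.4858, -0.1454, 0.1315]
tool_rot: [3.141, 0.0, 1.577]
force: [0.2, 0.8, -2.1]
grip_width: 0.0145
```

Run:
```python
from h import *
np.set_printoptions(precision=4,suppress=True)
s=bot.observe();print(s['clock'],s['position'],s['tool_rot'],s['force'],s['grip_width'],s['moment'])
d=bot.grab_frame('wrist');save(d,'w4.png')
for n in('scene','top'):
    e=bot.grab_frame(n)
    f=e['frame'].astype(int);C=cloud(e);m=(f[...,0]>70)&(f[...,0]>3*f[...,1])&(np.hypot(C[...,0]-.486,C[...,1]+.1455)<.04)
    P=C[m];print(n,len(P), P.min(0) if len(P) else '',P.max(0) if len(P) else '',P.mean(0))
    if n=='scene':
        v,u=np.nonzero(m);L=cv2.fitLine(np.c_[u,v].astype(np.float32),2,0,.01,.01).ravel();print(L,u.min(),u.max(),v.min(),v.max())
        x0,y0=int(u.mean())-50,int(v.mean())-40
        cv2.imwrite('pics/s4.png',cv2.resize(e['frame'][y0:y0+90,x0:x0+100],None,fx=6,fy=6,interpolation=2)[:,:,::-1]);print(x0,y0)
        d2=e
a=cv2.resize(d['frame'][150:350,180:380],(600,600),interpolation=2);cv2.imwrite('pics/w4c.png',a[:,:,::-1])
```

```text
8.4167 [ 0.4858 -0.1454  0.1315] [3.1413 0.0001 1.5773] [ 0.1605  0.8316 -2.0722] 0.014481464080727292 [-0.031   0.0022  0.0234]
scene 127 [ 0.4809 -0.1493  0.0746] [ 0.4957 -0.1358  0.1738] [ 0.4894 -0.1411  0.1109]
[  0.0393   0.9992 201.7559 158.937 ] 198 205 134 172
151 118
top 0   [nan nan nan]<stdin>:8: RuntimeWarning: Mean of empty slice.
  ret = um.true_divide(
```

View pics/w4c.png

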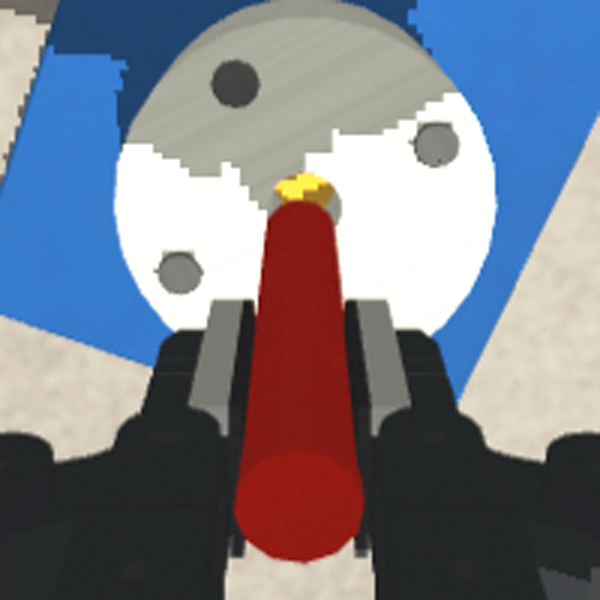

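View pics/s4.png

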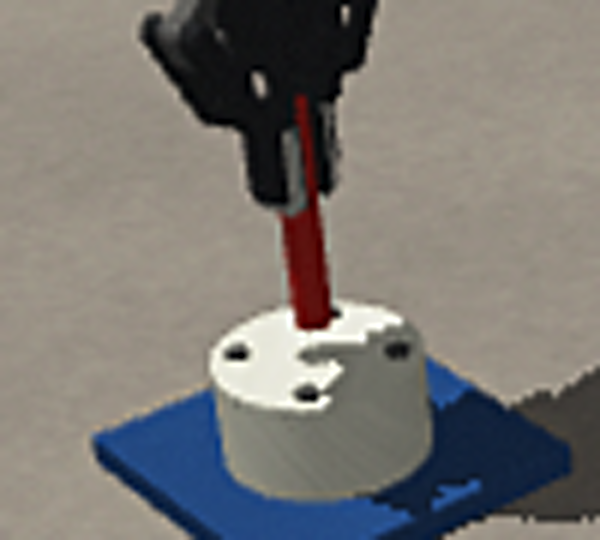

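Run:
```python
from h import *
np.set_printoptions(precision=4,suppress=True)
d=bot.grab_frame('wrist');print(d['eye'],d['attitude'])
c,r,p=block(d);print(c,r);[print(a,q) for a,q in p]
U=lambda x,y:(180+x/3-.33,150+y/3-.33)
print('foot +y edge',at_z(d,*U(300,201),.074)+[0,-.0078,0])
print('hole +y edge',at_z(d,*U(305,172),.06)+[0,-.00875,0],'L/R',at_z(d,*U(271,208),.06),at_z(d,*U(341,208),.06))
print('foot L/R',at_z(d,*U(267,220),.074),at_z(d,*U(334,220),.074))
print('top L/R', at_z(d,*U(234,505),.174),at_z(d,*U(363,505),.174), 'top near/far',at_z(d,*U(299,562),.174),at_z(d,*U(299,450),.174))
# screws by hand
for x,y in((235,83),(436,144),(180,272)): print('screw',at_z(d,*U(x,y),.063))
```

```text
[ 0.4855 -0.0747  0.274 ] [-0.2853  0.0007  0.006 ]
[ 0.4872 -0.1412] 0.042739600085097626
200 [ 0.471  -0.1154]
21 [ 0.5153 -0.1261]
1548 [ 0.4865 -0.1597]
25 [ 0.4561 -0.1579]
foot +y edge [ 0.4859 -0.1467  0.074 ]
hole +y edge [ 0.487 -0.145  0.06 ] L/R [ 0.4791 -0.1451  0.06  ] [ 0.4956 -0.145   0.06  ]
foot L/R [ 0.4786 -0.1433  0.074 ] [ 0.4934 -0.1432  0.074 ]
top L/R [ 0.4779 -0.1456  0.174 ] [ 0.4936 -0.1455  0.174 ] top near/far [ 0.4858 -0.1537  0.174 ] [ 0.4857 -0.1379  0.174 ]
screw [ 0.4712 -0.1147  0.063 ]
screw [ 0.5168 -0.1285  0.063 ]
screw [ 0.4575 -0.1602  0.063 ]
```

The wrist crop shows the pin's foot at (300,201) with the hole just beyond it, centred near (307,205). The relative measurement puts the hole about +1.3 mm in x and +1.5 mm in y from the foot, so I'll correct and lower.

Emit:
move_arm(moves="0.5 0.5 1 0; 1 1 2 0; 1.5 1.3 4 0; 1.5 1.3 6 0; 1.5 1.3 8 0; 1.5 1.3 10 0; 1.5 1.3 11 0; 1.5 1.3 12 0; 1.5 1.3 12 0; 1.5 1.3 12 0")

```text
clock: 9.45
position: [0.487, -0.1439, 0.1193]
tool_rot: [-3.142, -0.0, 1.577]
force: [-0.6, -0.2, -1.9]
grip_width: 0.0145
```

Emit:
move_arm(moves="0 0 0.3 0; 0 0 0.6 0; 0 0 0.9 0; 0 0 1.2 0; 0 0 1.5 0; 0 0 1.8 0; 0 0 2.1 0; 0 0 2.4 0; 0 0 2.4 0; 0 0 2.4 0")

```text
clock: 10.28
position: [0.487, -0.1439, 0.1169]
tool_rot: [-3.142, -0.0, 1.577]
force: [0.5, -0.3, -1.5]
grip_width: 0.0148
```

Emit:
move_arm(moves="0 0 0.3 0; 0 0 0.6 0; 0 0 0.9 0; 0 0 1.2 0; 0 0 1.5 0; 0 0 1.8 0; 0 0 2 0; 0 0 2 0; 0 0 2 0; 0 0 2 0")

```text
clock: 11.12
position: [0.487, -0.1439, 0.1149]
tool_rot: [-3.142, -0.0, 1.577]
force: [-0.1, -0.8, -2.2]
grip_width: 0.0145
```

Emit:
move_arm(moves="0 0 0.4 0; 0 0 0.8 0; 0 0 1.2 0; 0 0 1.6 0; 0 0 2 0; 0 0 2.4 0; 0 0 2.8 0; 0 0 3 0; 0 0 3 0; 0 0 3 0")

```text
clock: 11.95
position: [0.487, -0.1439, 0.1119]
tool_rot: [-3.142, -0.0, 1.577]
force: [-0.9, -0.4, -1.2]
grip_width: 0.0145
```

The pin has dropped in with no side force. I'll lower it to just above the plug.

Emit:
move_arm(moves="0 0 1 0; 0 0 2.3 0; 0 0 3.6 0; 0 0 5 0; 0 0 6.3 0; 0 0 7.6 0; 0 0 9 0; 0 0 10 0; 0 0 11 0; 0 0 11 0")

```text
clock: 12.78
position: [0.4869, -0.1439, 0.1007]
tool_rot: [-3.141, -0.0, 1.577]
force: [0.3, 0.4, -1.5]
grip_width: 0.0145
```

Emit:
move_arm(moves="0 0 0.5 0; 0 0 1 0; 0 0 1.5 0; 0 0 2 0; 0 0 2.5 0; 0 0 3 0; 0 0 3.5 0; 0 0 4 0; 0 0 4 0; 0 0 4 0")

```text
clock: 13.62
position: [0.4871, -0.1439, 0.097]
tool_rot: [3.141, 0.0, 1.577]
force: [0.0, -0.9, 2.7]
grip_width: 0.0151
```

Emit:
move_arm(moves="0 0 0.5 0; 0 0 1 0; 0 0 1.5 0; 0 0 2 0; 0 0 2.5 0; 0 0 3 0; 0 0 3.5 0; 0 0 4 0; 0 0 4 0; 0 0 4 0")

```text
clock: 14.45
position: [0.4871, -0.1439, 0.093]
tool_rot: [3.141, 0.0, 1.577]
force: [-0.7, -0.3, 4.4]
grip_width: 0.0144
```

Emit:
move_arm(moves="0 0 0.5 0; 0 0 1 0; 0 0 1.5 0; 0 0 2 0; 0 0 2.5 0; 0 0 3 0; 0 0 3.5 0; 0 0 3.5 0; 0 0 3.5 0; 0 0 3.5 0")

```text
clock: 15.28
position: [0.4871, -0.1439, 0.0895]
tool_rot: [3.141, 0.0, 1.577]
force: [-0.6, -0.3, 4.8]
grip_width: 0.0148
```

Emit:
move_arm(moves="0 0 0.3 0; 0 0 0.6 0; 0 0 0.9 0; 0 0 1.2 0; 0 0 1.4 0; 0 0 1.6 0; 0 0 1.6 0; 0 0 1.6 0; 0 0 1.6 0; 0 0 1.6 0")

```text
clock: 16.12
position: [0.4871, -0.1439, 0.0879]
tool_rot: [3.141, 0.0, 1.577]
force: [-0.8, 0.6, 4.5]
grip_width: 0.0146
```

Emit:
move_arm(moves="0 0 0.1 0; 0 0 0.2 0; 0 0 0.3 0; 0 0 0.4 0; 0 0 0.5 0; 0 0 0.5 0; 0 0 0.5 0; 0 0 0.5 0; 0 0 0.5 0; 0 0 0.5 0")

```text
clock: 16.95
position: [0.4871, -0.1439, 0.0874]
tool_rot: [3.141, 0.0, 1.577]
force: [-1.3, 0.0, 5.2]
grip_width: 0.0149
```

Emit:
move_arm(moves="0 0 0.1 0; 0 0 0.2 0; 0 0 0.3 0; 0 0 0.4 0; 0 0 0.5 0; 0 0 0.5 0; 0 0 0.5 0; 0 0 0.5 0; 0 0 0.5 0; 0 0 0.5 0")

```text
clock: 17.78
position: [0.4872, -0.1439, 0.0872]
tool_rot: [3.141, 0.0, 1.577]
force: [-1.9, 0.1, 14.7]
grip_width: 0.0146
```

Run:
```python
from h import *
np.set_printoptions(precision=4,suppress=True)
print(bot.observe()['force'],bot.observe()['position'])
d=bot.grab_frame('wrist');C=cloud(d);f=d['frame'].astype(int)
m=(f[...,0]>70)&(f[...,0]>3*f[...,1])&(np.hypot(C[...,0]-.487,C[...,1]+.144)<.02)
z=C[m][:,2];print(len(z),np.percentile(z,[50,80,90,95,100]))
```

```text
[-1.9207  0.1478 14.6609] [ 0.4872 -0.1439  0.0872]
3385 [0.1214 0.1297 0.1301 0.1304 0.1315]
```

The force jumped to a net 17 N or so at the hard stop and the pin's top is at 130 mm, so the pin is home. I'll release it and retreat.

Emit:
move_arm(moves="0 0 0 0; 0 0 0 0; 0 0 0 0; 0 0 0 0; 0 0 0 0; 0 0 0 0; 0 0 0 0; 0 0 0 0; 0 0 0 0; 0 0 0 0", grip=0.6)

```text
clock: 18.67
position: [0.487, -0.1439, 0.0868]
tool_rot: [-3.142, -0.0, 1.577]
force: [-0.5, -0.2, 0.2]
grip_width: 0.0512
```

Emit:
move_arm(moves="0 0 -3 0; 0 0 -10 0; 0 0 -20 0; 0 0 -35 0; 0 0 -50 0; 0 0 -65 0; 0 0 -80 0; 0 0 -92 0; 0 0 -100 0; 0 0 -100 0")

```text
clock: 19.5
position: [0.4877, -0.1441, 0.1889]
tool_rot: [3.139, 0.001, 1.577]
force: [0.5, -0.1, -0.5]
grip_width: 0.0513
```

Run:
```python
from h import *
np.set_printoptions(precision=4,suppress=True)
s=bot.observe();print(s['force'],s['position'],s['grip_width'])
d=bot.grab_frame('wrist');save(d,'w5.png');C=cloud(d);f=d['frame'].astype(int)
m=(f[...,0]>70)&(f[...,0]>3*f[...,1])&(np.hypot(C[...,0]-.487,C[...,1]+.144)<.02)
P=C[m];Q=P[P[:,2]>.125];print(len(P),np.percentile(P[:,2],[80,95,100]),(Q.min(0)+Q.max(0))/2)
```

```text
[ 0.5447 -0.0844 -0.5161] [ 0.4877 -0.1441  0.1889] 0.0513444939909385
792 [0.1301 0.1307 0.1318] [ 0.4872 -0.144   0.1284]
```

View pics/w5.png

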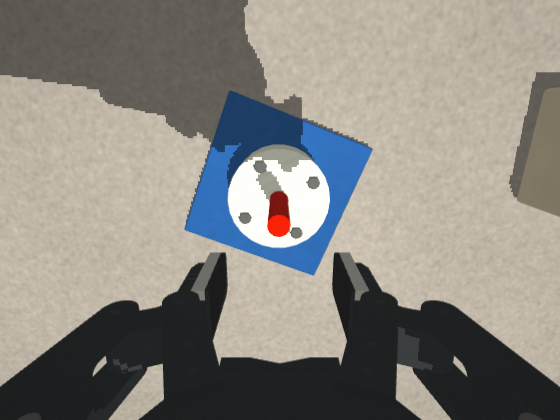

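The picture shows the pin upright in the block, its top at (279,226), with the open gripper clear of it. The pin's top measures 130 mm, which is home.

```bash
python3 -c "
from workcell import bot
print(bot.job_done())"
```

```text
the job is handed in; nothing more can be done
None
```

I took the red pin out of the rack, fitted it upright in the bending block's hole and pressed it home. I then let go of it, backed off and handed the job in at about 19.6 s on the robot's clock. The hand-in gave no verdict.

- **Finding the hole:** just above the block, the wrist camera showed the hole about 2 mm from the pin's foot. I corrected for that and the pin dropped in at the first try, so no feeling search was needed.
- **Pressing:** moving the plug pushed back with about 5 to 7 N. At the hard stop the force rose to about 17 N, well under the 40 N limit.
- **Last checks:** after release the pin's top measured 130 mm above the work surface, which is the home height. The pin looked upright, and the open gripper stood clear with no force on it.
- **Disagreement:** the top and wrist cameras put the hole about 3 mm apart, so I went by the wrist camera's view of the foot and hole together.
- **Not checked:** I did not measure the other pins, the brick or the hammer again at the end. Nothing I saw suggested they had been touched.

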